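Raise a circuit board off its test fixture and hold it up level

ROBOT

A 6-joint arm with a two-finger parallel gripper is mounted at the origin on a cart in front of the work surface, level with it; the furniture and walls round the work are solid. World frame = base frame: x ahead of the robot, y to its left, z up, the work surface at z = 0. Lengths are in m, angles in rad, forces in N, time in s.
With the tool pointing down it reaches from about 0.35 to 0.85 m from the base axis. Payload 8.1 kg.
Tool frame: the origin (TCP) lies at the very end of the fingers, on their centre line; the grasp point (between the pads) lies 19 mm behind it; z points along the fingers, y is the line along which they close (so a half turn about z gives the same grasp; the last joint's range is limited). The gripper opens to 85 mm and grips with 20 to 120 N. Pads are 22 mm wide; open, the fingers measure 114 mm over their backs; the gripper's body (76 mm by 85 mm) begins 54 mm behind the grasp point. The pads swing forward as they close: fully open they stand 13 mm farther back than shut.
Start: joints at [-1.246, 0.13, 1.488, -0, 1.523, -0.085], TCP at [0.239, -0.55, 0.231] pointing down, gripper open.
Joint ranges: [-2.96, 2.96], [-0.89, 2.26], [0.02, 2.5], [-1.34, 4.48], [0, 2.73], [-2.66, 2.66]. Speed limits (rad/s): [2.39, 2.39, 2.79, 3.14, 3.14, 3.14].

INTERFACE

Orientations are given as a unit quaternion [x, y, z, w].
In Python, from workcell import * gives the robot as it stands.
- The arm moves only by the tool step_arm, never from a script. Its argument "deltas" is a list of rows, each a list of 3 entries, a list of its own where there are three numbers: the closure, from -1 (fully open) to 1 (shut), then the shift along the world's x, y, z scaled (see below), then the turn, a rotation vector about the world's x, y, z scaled (see below). A call has 1 to 20 rows; each row shifts and turns the commanded pose from where the row before left it; what a row does not reach is not made up. The controller multiplies each number of a shift by 3 cm and each number of a turn by 0.08 rad. A row lasts 1/8 s, in which the tool goes at most 62.5 mm and 10.7 degrees, less where a joint would pass 70% of its speed; a pose out of reach is approached as far as the arm can. A call with a number of a shift or a turn outside -1 to 1 is refused whole. A call with a gripper value outside its range is refused whole. The fingers move at their own pace and stop on an object; "squeeze" is the grip in N (left out, the last holds). Time passes only in rows, so rows that do not move let the fingers close. It gives the time, the measured TCP pose, the force, the opening and the grip force at its end, in the units of the state.
- get_obs(): the state, without advancing time (a new reading comes with each control period).
- read_camera(name): name is "scene" or "top" or "wrist"; returns a dict with "frame" (480x640x3 uint8, red, green, blue), "mtx" (3x3 intrinsics, pixels), "rvec" (rotation vector, rad) and "tvec" (3), from world to camera coordinates, as OpenCV has them. Camera axes: x right, y down, z forward; pixel columns grow to the right and rows downward; lengths in m; the calibration is good to about 2 mm. A picture is of the moment at which its call begins. There is no depth.
- finish_job(): hands the job in; it is judged then, once.
The state is a dict: "time_s": time; "qpos": joint angles; "dq": joint speeds; "joint_torque": joint torques, N m; "tool_pos": TCP position; "tcp_rot": TCP orientation; "ft_force": force on the tool from outside, world axes, zero at the start; "ft_torque": the same for the moment, N m; "grip_width": opening from 0.0 (shut) to 1.0 (fully open); "gripper_force": force on a finger pad.
Only numpy, scipy, OpenCV 4.12 (cv2) and the standard library are available. Lean on these libraries where they do the work, as an engineer would, in place of code of your own. Each camera call takes 0.05 s, during which the arm holds its last target. There are 200 camera calls.

TASK

The circuit board in the bench test fixture has been tested: wind the fixture's handwheel, which has an upright spinning grip on its rim, one full turn clockwise (seen from above) to its stop, so that the lift frame raises the board evenly off the probes. Then take the raised board by its long edges, lift it straight up to at least 10 cm above the fixture's deck and finish while holding it there, level and still, so that the probe marks underneath can be looked at. Keep the board level all the way and leave the meter, tweezers, side cutter and red screwdriver where they lie.

Things in the scene. Friction and masses are not known exactly. Their poses are not given: they have to be found in the camera images.
- tester: bench test fixture, fixed to the desk: grey case with an aluminium deck 136 x 256 mm (x, y), its flat top 50 mm above the desk. Origin: centre of its underside on the desk; x to its back, y to the wheel's side, z up. The pocket with the board lies in the -y half of the deck, the handwheel stands on the +y half
- pocket (a point): centre of the 78 x 114 mm pocket (x, y) at the level of the deck's top, 56 mm from the fixture's origin along its -y. The steel lift frame in it carries the board between eight locating pins, 3 mm thick and 4.5 mm tall, near the board's corners (1.5 mm play each side), none within 40 mm of the middle of the long edges
- circuit_board: green circuit board 64 x 100 mm (x, y), 2 mm thick, small parts on top to 10 mm above its underside, 55 to 110 g. Origin: centre of its underside, z up. At first its top is 1 mm below the deck, too deep to grip; after the full turn its underside is 12 mm above the deck and it can be gripped from above by its long edges, 64 mm apart along x, fingertips a few mm above the deck
- wheel (a joint): angle of the handwheel, 0 at the start, growing clockwise seen from above, to a stop at 6.283 (one full turn); it lifts the board by 15 mm per turn in proportion, needs about 0.05 N m (1.5 N at the grip) and stays where it is left
- wheel_center (a point): point on the wheel's upright axis, 72 mm above the desk (middle of the rim), 66 mm from the fixture's origin along its +y. The steel wheel measures 94 mm over its rim, a round bar 10 mm thick with its top at 77 mm; three spokes, hub top at 83 mm
- grip (a point): middle of the upright black grip on the wheel's rim: a round sleeve 16 mm in diameter that spins freely on its pin, from 79 to 113 mm above the desk (this point at 98 mm), 42 mm from the wheel's axis; at the start (and after a full turn) it stands on the side away from the pocket
- pocket_meter: yellow and black pocket meter 125 x 68 x 37 mm lying on the desk, to be left alone; origin: centre of its underside
- side_cutter: side cutter 140 x 43 x 17 mm with teal handles lying on the mat, to be left alone; origin: centre of its underside
- tweezers: steel tweezers 124 x 13 x 8 mm lying on the mat, to be left alone; origin: centre of its underside
- red_screwdriver: screwdriver 171 mm long with a red handle lying near the desk's front edge, to be left alone; origin: centre of its underside
There are look-alikes about, which are no part of the job. Leave any orange or pink look-alike of the circuit_board alone.

How it is judged:
By the outcome, as a careful person would: the job done as asked, in the order asked, and still so for the second after the job is handed in, while the arm keeps its last pose, push and grip.
It also fails if it takes over 61 s, if anything falls off the work surface, if the arm or the gripper's body presses on something with over 40 N, if the wrist force passes 120 N, or if a joint passes its speed limit or range.

## Working session

There is one attempt and no reset: what is moved stays moved. The work goes in short steps, Python scripts to look and compute and a tool call to move; the robot and the scene stay as the last step left them, time stands still between calls to the robot, and variables do not carry over. Pictures are saved under pics/ and viewed, at most 10 in all, crops included, and the job is handed in when it is done.

Besides the shell and the picture viewer there is one more tool, called after "Emit:" by a JSON object that holds its "fn" and its "kwargs". step_arm: Moves the arm, as the interface text tells. Shifts and turns lie within -1 to 1; 1 stands for 3 cm of shift or 0.08 rad of turn. Its arguments: {"type":"object","properties":{"deltas":{"type":"array"},"squeeze":{"type":"number"}},"required":["deltas"]}

```bash
mkdir -p pics
cat > h.py <<'E'
from workcell import *
import numpy as np, cv2
def snap(n,f):
    c=read_camera(n); cv2.imwrite(f'pics/{f}.png',cv2.cvtColor(c['frame'],cv2.COLOR_RGB2BGR))
    np.savez(f'pics/{f}.npz',**c); return c
def ray(f,uv):
    c=np.load(f'pics/{f}.npz'); R=cv2.Rodrigues(c['rvec'])[0]; o=-R.T@c['tvec'].ravel()
    return o, R.T@np.linalg.solve(c['mtx'],[uv[0],uv[1],1.])
def atz(f,uv,z):
    o,d=ray(f,uv); return o+d*(z-o[2])/d[2]
def tri(*obs):
    A=np.zeros((3,3));b=np.zeros(3);L=[]
    for f,uv in obs:
        o,d=ray(f,uv); d=d/np.linalg.norm(d);P=np.eye(3)-np.outer(d,d);A+=P;b+=P@o;L.append((P,o))
    p=np.linalg.solve(A,b); return p,[np.linalg.norm(P@(p-o)) for P,o in L]
def proj(f,p):
    c=np.load(f'pics/{f}.npz'); return cv2.projectPoints(np.array(p,float).reshape(-1,3),c['rvec'],c['tvec'],c['mtx'],None)[0].reshape(-1,2)
E
python3 - <<'E'
from h import *
a=snap('top','t0')['frame'];b=snap('scene','s0')['frame']
o=get_obs();print({k:np.round(v,3) for k,v in o.items()})
for f in('t0','s0'):print(ray(f,(320,240)))
E
```

```text
{'time_s': np.float64(0.1), 'qpos': array([-1.246,  0.131,  1.489,  0.   ,  1.523, -0.085]), 'dq': array([-0.001, -0.001, -0.002,  0.001, -0.001,  0.   ]), 'joint_torque': array([ 2.0000e-03, -5.7095e+01, -5.0194e+01, -0.0000e+00,  8.0000e-03,
       -0.0000e+00]), 'tool_pos': array([ 0.239, -0.55 ,  0.23 ]), 'tcp_rot': array([ 0.979,  0.203, -0.   , -0.001]), 'ft_force': array([-0.413, -0.06 ,  0.646]), 'ft_torque': array([-0.005, -0.009, -0.011]), 'gripper_force': np.float64(0.0), 'grip_width': np.float64(0.999)}
(array([0.44744182, 0.03654033, 1.20359795]), array([ 0.13359012, -0.00137517, -0.99103739]))
(array([-0.07195156, -0.91670307,  1.38579165]), array([ 0.38356466,  0.55873406, -0.73535599]))
```

View pics/t0.png

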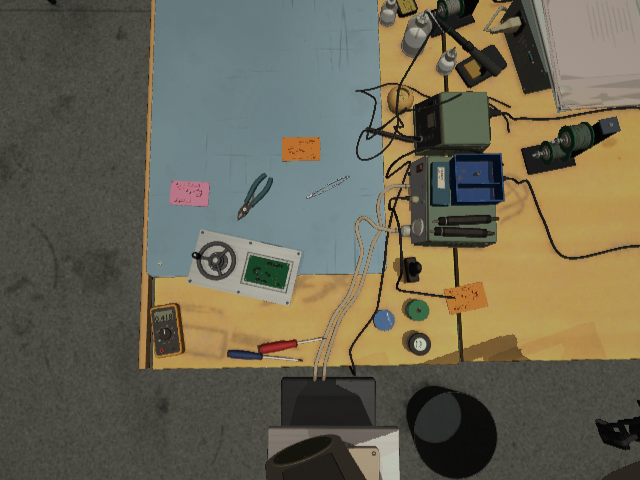

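View pics/s0.png

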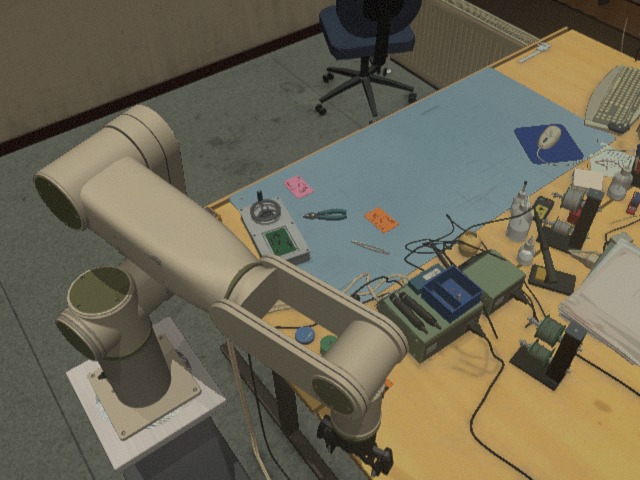

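The top view shows the fixture around (245,267), with the wheel at about (215,258), the grip at about (196,255) and the board at about (267,271). In the scene view the wheel is near (265,210) and the board near (280,240). I'll enlarge both.

Run:
```python
import cv2,numpy as np
a=cv2.imread('pics/t0.png')[220:310,180:310];b=cv2.imread('pics/s0.png')[180:270,230:320]
A=cv2.resize(a,None,fx=6,fy=6,interpolation=cv2.INTER_CUBIC)
B=cv2.resize(b,None,fx=6,fy=6,interpolation=cv2.INTER_CUBIC)
cv2.imwrite('pics/ta.png',A);cv2.imwrite('pics/sb.png',B)
```

```text
(no output)
```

View pics/ta.png

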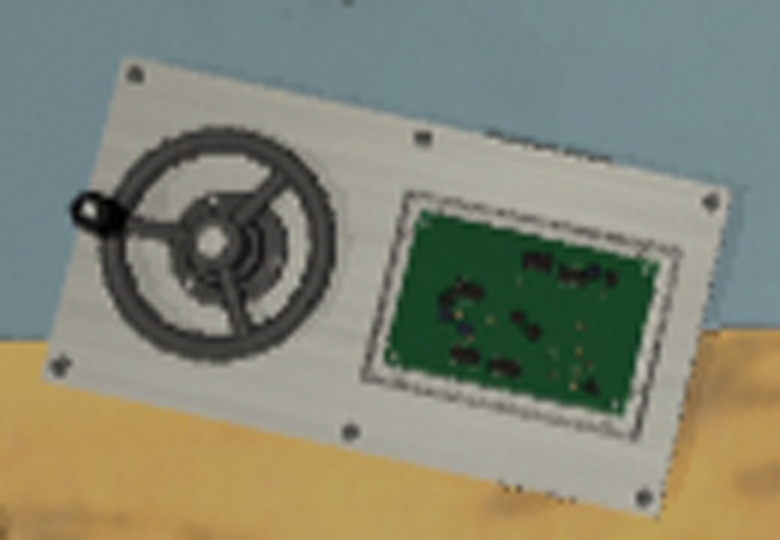

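View pics/sb.png

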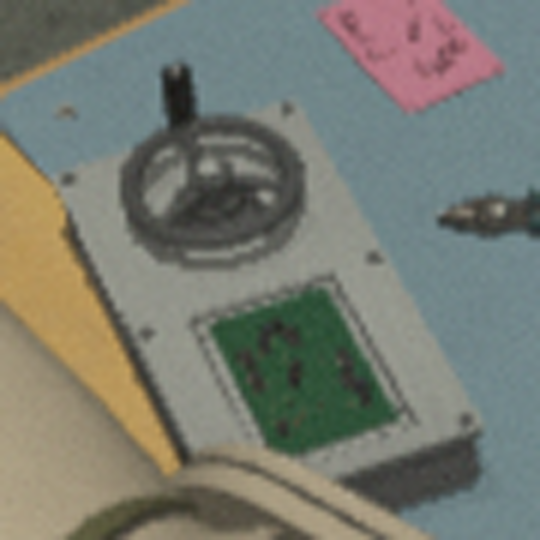

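The crops show the six deck screws in the top view at (135,74), (423,138), (711,202), (643,497), (350,432) and (60,366). Five of them are visible in the scene crop: (288,107), (373,257), (465,418), (148,332) and (68,178). The hub is at (212,243) in top and (212,168) in scene, and the grip top is at (95,210) and (177,68). Next I triangulate.

```bash
cat >> h.py <<'E'
T=lambda u,v:('t0',(180+(u+.5)/6-.5,220+(v+.5)/6-.5))
S=lambda u,v:('s0',(230+(u+.5)/6-.5,180+(v+.5)/6-.5))
E
python3 - <<'E'
from h import *
pr=dict(bl=((135,74),(288,107)),bm=((423,138),(373,257)),br=((711,202),(465,418)),fm=((350,432),(148,332)),fl=((60,366),(68,178)),hub=((212,243),(212,168)),gtop=((95,210),(177,68)),b_bl=((418,210),(325,290)),b_fl=((385,365),(212,322)),b_br=((660,262),(400,412)))
for k,(t,s) in pr.items():
    p,e=tri(T(*t),S(*s));print(k,p.round(4),np.round(e,4))
q={k:atz(*T(*v),.05)[:2] for k,v in dict(bl=(135,74),bm=(423,138),br=(711,202),fr=(643,497),fm=(350,432),fl=(60,366)).items()}
y=sum(q[a]-q[b] for a,b in(('bl','br'),('fl','fr')));yw=np.arctan2(-y[0],y[1])
c=np.mean(list(q.values()),0)
cc=np.mean([atz(*T(*v),.05)[:2] for v in((125,58),(732,188),(658,515),(45,380))],0)
qs=[atz(*S(*v),.05)[:2] for v in((288,107),(465,418),(148,332),(373,257),(68,178))]
print('yaw',yw,'c',c,cc,'scene mid',(qs[2]+qs[3])/2)
d=qs[0]-qs[1];print('yaw scene',np.arctan2(-d[0],d[1]),np.linalg.norm(d),np.linalg.norm(q['bl']-q['br']))
Y=np.array([-np.sin(yw),np.cos(yw)]);print('wheel',c+.066*Y,'hub top@.083',atz(*T(212,243),.083),'grip',c+.108*Y,'gt@.113',atz(*T(95,210),.113),'pocket',c-.056*Y)
print('board ctr top',np.mean([atz(*T(*v),.049)[:2] for v in((418,210),(385,365),(660,262),(622,415))],0))
E
```

```text
bl [0.6212 0.3229 0.0563] [0.0009 0.0009]
bm [0.5956 0.2052 0.0553] [0.0007 0.0007]
br [0.57   0.0878 0.055 ] [0.0007 0.0007]
fm [0.4771 0.2313 0.054 ] [0.0013 0.0013]
fl [0.5022 0.349  0.0544] [0.0006 0.0006]
hub [0.5503 0.2824 0.0848] [0.0016 0.0016]
gtop [0.5584 0.3199 0.1217] [0.0005 0.0005]
b_bl [0.5671 0.2076 0.0471] [0.0009 0.0009]
b_fl [0.5048 0.2173 0.0551] [0.0024 0.0024]
b_br [0.5454 0.1079 0.0581] [0.0009 0.0009]
yaw -0.21381963854648708 c [0.53593606 0.21948546] [0.53589232 0.21838054] scene mid [0.53938801 0.22166739]
yaw scene -0.21660737952532552 0.24273182783241712 0.24204345179065534
wheel [0.54994087 0.28398248] hub top@.083 [0.54911273 0.28362063 0.083     ] grip [0.55885302 0.32502604] gt@.113 [0.55888189 0.32243623 0.113     ] pocket [0.52405319 0.16476072]
board ctr top [0.52453026 0.16482637]
```

Emit:
{"fn": "step_arm", "kwargs": {"deltas": [[-1,[0.6,1,0],[0,0,0.592]],[-1,[0.6,1,0],[0,0,0.592]],[-1,[0.6,1,0],[0,0,0.592]],[-1,[0.6,1,0],[0,0,0.592]],[-1,[0.6,1,0],[0,0,0.592]],[-1,[0.6,1,0],[0,0,0.592]],[-1,[0.6,1,0],[0,0,0.592]],[-1,[0.6,1,0],[0,0,0.592]],[-1,[0.6,1,0],[0,0,0.592]],[-1,[0.6,1,0],[0,0,0.592]],[-1,[0.4,1,0],[0,0,0.592]],[-1,[0.4,1,0],[0,0,0.592]],[-1,[0.4,1,0],[0,0,0.592]],[-1,[0.4,1,0],[0,0,0.592]],[-1,[0.4,1,0],[0,0,0.592]],[-1,[0.4,1,0],[0,0,0.592]],[-1,[0.4,1,0],[0,0,0.592]],[-1,[0.4,1,0],[0,0,0.592]],[-1,[0.4,1,0],[0,0,0.592]],[-1,[0.4,1,0],[0,0,0.592]]], "squeeze": 20}}

```text
time_s: 2.6
tool_pos: [0.5391, 0.0507, 0.2308]
tcp_rot: [0.778, 0.628, -0.0, -0.0]
ft_force: [0.6, 0.2, 0.3]
grip_width: 1.002
gripper_force: 0.0
```

Emit:
{"fn": "step_arm", "kwargs": {"deltas": [[-1,[0.06,0.91,0],[0,0,0]],[-1,[0.06,0.91,0],[0,0,0]],[-1,[0.06,0.91,0],[0,0,0]],[-1,[0.06,0.91,0],[0,0,0]],[-1,[0.06,0.91,0],[0,0,0]],[-1,[0.06,0.91,0],[0,0,0]],[-1,[0.06,0.91,0],[0,0,0]],[-1,[0.06,0.91,0],[0,0,0]],[-1,[0.06,0.91,0],[0,0,0]],[-1,[0.06,0.91,0],[0,0,0]],[-1,[0,0,0],[0,0,0]]]}}

```text
time_s: 3.98
tool_pos: [0.5564, 0.3242, 0.2304]
tcp_rot: [0.778, 0.628, -0.001, -0.0]
ft_force: [0.1, -0.7, 0.6]
grip_width: 1.001
gripper_force: 0.0
```

Run:
```python
from h import *
snap('wrist','w1');print(get_obs()['tool_pos'].round(4))
g=np.array([[.5589,.3237,.113],[.5589,.3237,.079],[.5495,.2835,.083],[.5495,.2835,.05]])
print(proj('w1',g).round(1))
```

```text
[0.5566 0.3231 0.2305]
[[321.6 230. ]
 [321.4 219.5]
 [320.5 264.1]
 [320.4 251.9]]
```

View pics/w1.png

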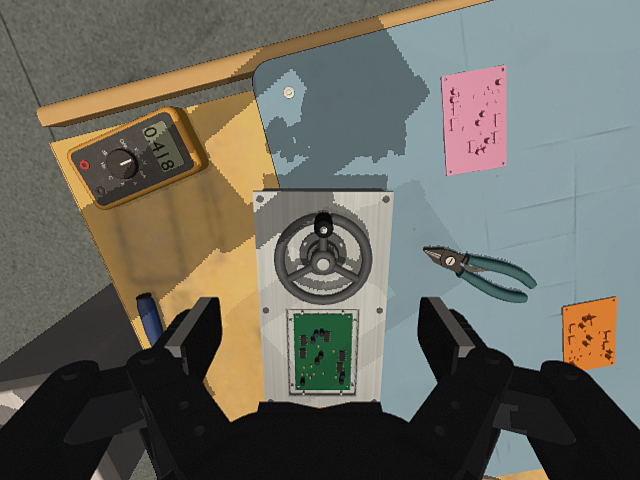

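The wrist view puts the hub at (323,264) and the grip top at (323,229), about 2.5 px from where I predicted. I'm shifting the wheel estimate to (0.551, 0.283), then descending onto the grip and closing.

Emit:
{"fn": "step_arm", "kwargs": {"deltas": [[-1,[0.06,0,-0.6],[0,0,0]],[-1,[0.06,0,-0.6],[0,0,0]],[-1,[0,0,-0.6],[0,0,0]],[-1,[0,0,-0.6],[0,0,0]],[-1,[0,0,-0.6],[0,0,0]],[-1,[0,0,-0.6],[0,0,0]],[-1,[0,0,-0.6],[0,0,0]],[-1,[0,0,-0.6],[0,0,0]],[1,[0,0,0],[0,0,0]],[1,[0,0,0],[0,0,0]],[1,[0,0,0],[0,0,0]],[1,[0,0,0],[0,0,0]],[1,[0,0,0],[0,0,0]],[1,[0,0,0],[0,0,0]]], "squeeze": 20}}

```text
time_s: 5.78
tool_pos: [0.5612, 0.323, 0.0883]
tcp_rot: [0.779, 0.628, 0.001, 0.0]
ft_force: [-0.3, 0.2, 6.3]
grip_width: 0.177
gripper_force: 21.4
```

Gripped: the opening is about 15 mm. I'll work out the circle steps at 12° per row.

Run:
```python
import numpy as np
a=1.357-np.radians(12)*np.arange(31)
p=.042*np.c_[np.cos(a),np.sin(a)]/.03
for i in range(30):print(i,(p[i+1]-p[i]).round(2).tolist(),(p[i+1]*.03+[.551,.283]).round(4))
```

```text
0 [0.28, -0.09] [0.5682 0.3213]
1 [0.25, -0.15] [0.5758 0.3169]
2 [0.22, -0.2] [0.5823 0.311 ]
3 [0.17, -0.24] [0.5875 0.3038]
4 [0.12, -0.27] [0.591  0.2958]
5 [0.06, -0.29] [0.5928 0.2872]
6 [-0.0, -0.29] [0.5928 0.2784]
7 [-0.06, -0.29] [0.5909 0.2698]
8 [-0.12, -0.27] [0.5873 0.2618]
9 [-0.17, -0.24] [0.5821 0.2548]
10 [-0.22, -0.19] [0.5755 0.2489]
11 [-0.25, -0.15] [0.5679 0.2446]
12 [-0.28, -0.09] [0.5596 0.2419]
13 [-0.29, -0.03] [0.5508 0.241 ]
14 [-0.29, 0.03] [0.5421 0.242 ]
15 [-0.28, 0.09] [0.5338 0.2447]
16 [-0.25, 0.15] [0.5262 0.2491]
17 [-0.22, 0.2] [0.5197 0.255 ]
18 [-0.17, 0.24] [0.5145 0.2622]
19 [-0.12, 0.27] [0.511  0.2702]
20 [-0.06, 0.29] [0.5092 0.2788]
21 [0.0, 0.29] [0.5092 0.2876]
22 [0.06, 0.29] [0.5111 0.2962]
23 [0.12, 0.27] [0.5147 0.3042]
24 [0.17, 0.24] [0.5199 0.3112]
25 [0.22, 0.19] [0.5265 0.3171]
26 [0.25, 0.15] [0.5341 0.3214]
27 [0.28, 0.09] [0.5424 0.3241]
28 [0.29, 0.03] [0.5512 0.325 ]
29 [0.29, -0.03] [0.5599 0.324 ]
```

Emit:
{"fn": "step_arm", "kwargs": {"deltas": [[1,[0.28,-0.09,0.05],[0,0,0]],[1,[0.25,-0.15,0],[0,0,0]],[1,[0.22,-0.2,0],[0,0,0]],[1,[0.17,-0.24,0],[0,0,0]],[1,[0.12,-0.27,0],[0,0,0]],[1,[0.06,-0.29,0],[0,0,0]],[1,[0,-0.29,0],[0,0,0]],[1,[0,0,0],[0,0,0]]]}}

```text
time_s: 6.78
tool_pos: [0.5922, 0.276, 0.0883]
tcp_rot: [0.779, 0.627, -0.002, -0.001]
ft_force: [-10.3, 0.5, 4.3]
grip_width: 0.175
gripper_force: 21.5
```

Tracking well, but a 10 N outward pull shows the centre sits slightly lower in x. I'm trimming by about 1 mm and continuing.

Emit:
{"fn": "step_arm", "kwargs": {"deltas": [[1,[-0.1,-0.29,0],[0,0,0]],[1,[-0.12,-0.27,0],[0,0,0]],[1,[-0.17,-0.24,0],[0,0,0]],[1,[-0.22,-0.19,0],[0,0,0]],[1,[-0.25,-0.15,0],[0,0,0]],[1,[-0.28,-0.09,0],[0,0,0]],[1,[-0.29,-0.03,0],[0,0,0]],[1,[0,0,0],[0,0,0]]]}}

```text
time_s: 7.78
tool_pos: [0.5503, 0.2402, 0.0885]
tcp_rot: [0.778, 0.628, 0.001, -0.001]
ft_force: [-0.8, 8.7, -3.6]
grip_width: 0.177
gripper_force: 20.6
```

Emit:
{"fn": "step_arm", "kwargs": {"deltas": [[1,[-0.29,0.07,0],[0,0,0]],[1,[-0.28,0.09,0],[0,0,0]],[1,[-0.25,0.15,0],[0,0,0]],[1,[-0.22,0.2,0],[0,0,0]],[1,[-0.17,0.24,0],[0,0,0]],[1,[-0.12,0.27,0],[0,0,0]],[1,[-0.06,0.29,0],[0,0,0]],[1,[0,0,0],[0,0,0]]]}}

```text
time_s: 8.78
tool_pos: [0.5086, 0.2792, 0.0886]
tcp_rot: [0.778, 0.628, -0.0, -0.0]
ft_force: [0.4, 1.6, -6.5]
grip_width: 0.175
gripper_force: 20.4
```

Emit:
{"fn": "step_arm", "kwargs": {"deltas": [[1,[0,0.29,0],[0,0,0]],[1,[0.06,0.29,0],[0,0,0]],[1,[0.12,0.27,0],[0,0,0]],[1,[0.17,0.24,0],[0,0,0]],[1,[0.22,0.19,0],[0,0,0]],[1,[0.25,0.13,0],[0,0,0]],[1,[0.28,0.07,0],[0,0,0]],[1,[0.29,0.02,0],[0,0,0]],[1,[0,0,0],[0,0,0]]]}}

```text
time_s: 9.9
tool_pos: [0.5517, 0.3242, 0.0886]
tcp_rot: [0.779, 0.628, 0.001, -0.0]
ft_force: [2.4, 6.3, -12.2]
grip_width: 0.175
gripper_force: 20.0
```

Emit:
{"fn": "step_arm", "kwargs": {"deltas": [[1,[0.15,0,-0.03],[0,0,0]],[1,[0.14,-0.02,0],[0,0,0]],[1,[0.06,-0.01,0],[0,0,0]],[1,[0,0,0],[0,0,0]]]}}

```text
time_s: 10.4
tool_pos: [0.5596, 0.3233, 0.0884]
tcp_rot: [0.778, 0.628, -0.001, -0.001]
ft_force: [-12.1, 5.2, 1.2]
grip_width: 0.179
gripper_force: 21.6
```

Emit:
{"fn": "step_arm", "kwargs": {"deltas": [[1,[0.04,-0.01,0],[0,0,0]],[1,[0,0,0],[0,0,0]]]}}

```text
time_s: 10.65
tool_pos: [0.5598, 0.3233, 0.0884]
tcp_rot: [0.778, 0.628, -0.002, -0.002]
ft_force: [-17.0, 5.2, 4.5]
grip_width: 0.18
gripper_force: 22.0
```

At the stop: force rose 5 N with only 0.2 mm of movement. I'll relax the push, open, rise and go above the board.

Emit:
{"fn": "step_arm", "kwargs": {"deltas": [[1,[-0.08,0,0],[0,0,0]],[-1,[0,0,0],[0,0,0]],[-1,[0,0,0],[0,0,0]],[-1,[0,0,0],[0,0,0]],[-1,[0,0,0],[0,0,0]],[-1,[0,0,0.8],[0,0,0]],[-1,[0,0,1],[0,0,0]],[-1,[0,0,1],[0,0,0]],[-1,[0,0,1],[0,0,0]],[-1,[-0.14,-0.66,0.2],[0,0,0]],[-1,[-0.14,-0.66,0],[0,0,0]],[-1,[-0.14,-0.66,0],[0,0,0]],[-1,[-0.14,-0.66,0],[0,0,0]],[-1,[-0.14,-0.66,0],[0,0,0]],[-1,[-0.14,-0.66,0],[0,0,0]],[-1,[-0.14,-0.66,0],[0,0,0]],[-1,[-0.14,-0.66,0],[0,0,0]],[-1,[0,0,0],[0,0,0]]]}}

```text
time_s: 12.9
tool_pos: [0.5264, 0.1621, 0.208]
tcp_rot: [0.779, 0.627, 0.0, 0.0]
ft_force: [-0.4, 0.6, 0.0]
grip_width: 1.0
gripper_force: 0.0
```

Run:
```python
from h import *
snap('wrist','w2');print(get_obs()['tool_pos'].round(4))
c=np.array([.5246,.1638]);Y=np.array([.212,.977]);X=np.array([.977,-.212])
for z in(.049,.064):
  print(z,proj('w2',[[*(c+a*.032*X+b*.05*Y),z] for a,b in((0,0),(1,1),(1,-1),(-1,-1),(-1,1))]).round(1).tolist())
c=np.array([.5505,.283])+.042*Y;print('grip',proj('w2',[*c,.113]))
```

```text
[0.5265 0.1629 0.2081]
0.049 [[316.0, 216.1], [352.5, 160.3], [349.6, 266.8], [282.9, 266.8], [279.1, 160.3]]
0.064 [[315.9, 220.2], [354.2, 161.7], [351.0, 273.0], [281.2, 273.1], [277.1, 161.8]]
grip [[314.10019213 -28.25477286]]
```

View pics/w2.png

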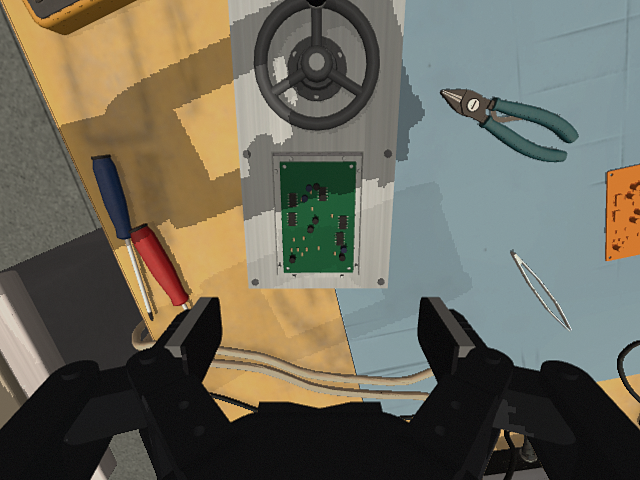

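The wrist view shows the raised board with corners at about (281,162), (355,162), (352,272) and (283,272), which is close to my prediction for z = 0.064. I'll segment the green for exact corners and fit the pose.

Run:
```python
from h import *
from scipy.optimize import least_squares
c=np.load('pics/w2.npz')['frame'];h=cv2.cvtColor(c,cv2.COLOR_RGB2HSV)
m=cv2.inRange(h,(50,90,30),(80,255,255));m[:140]=0;m[290:]=0;m[:,:260]=0;m[:,370:]=0
m=cv2.morphologyEx(m,cv2.MORPH_CLOSE,np.ones((9,9)))
cn=max(cv2.findContours(m,0,2)[0],key=cv2.contourArea)
r=cv2.approxPolyDP(cv2.convexHull(cn),5,True).reshape(-1,2).astype(float);print(r)
s=r.sum(1);d=r[:,0]-r[:,1]
q=np.array([r[d.argmax()],r[s.argmax()],r[d.argmin()],r[s.argmin()]])+np.array([[.5,-.5],[.5,.5],[-.5,.5],[-.5,-.5]])
def f(p):
    X=np.array([np.cos(p[3]),np.sin(p[3])]);Y=np.array([-X[1],X[0]])
    return (proj('w2',[[*(p[:2]+a*.032*X+b*.05*Y),p[2]] for a,b in((1,1),(1,-1),(-1,-1),(-1,1))])-q).ravel()
o=least_squares(f,[.5246,.1638,.06,-.214],x_scale=[.01,.01,.01,.1]);print(q.tolist(),o.x.round(4),o.fun.round(1))
```

```text
[[355. 162.]
 [352. 271.]
 [284. 272.]
 [280. 162.]]
[[355.5, 161.5], [352.5, 271.5], [283.5, 272.5], [279.5, 161.5]] [ 0.5262  0.1633  0.061  -0.2106] [ 0.2 -0.1  0.1  0.3 -0.  -0.5 -0.2  0.2]
```

Run:
```python
from h import *
for l,r in(((220,298),(420,298)),((218,345),(421,345)),((192,308),(448,308))):
  for z in(.2,.208,.216,.221,.23):
    a=atz('w2',l,z);b=atz('w2',r,z);print(z,np.linalg.norm(a-b).round(4),((a+b)/2).round(4))
```

```text
0.2 0.0985 [0.5268 0.1588 0.2   ]
0.208 0.0932 [0.5277 0.1628 0.208 ]
0.216 0.088 [0.5286 0.1669 0.216 ]
0.221 0.0847 [0.5291 0.1695 0.221 ]
0.23 0.0788 [0.5301 0.1741 0.23  ]
0.2 0.1048 [0.5209 0.1325 0.2   ]
0.208 0.0992 [0.5221 0.138  0.208 ]
0.216 0.0936 [0.5232 0.1435 0.216 ]
0.221 0.0901 [0.524  0.1469 0.221 ]
0.23 0.0838 [0.5253 0.1531 0.23  ]
0.2 0.1273 [0.5257 0.1534 0.2   ]
0.208 0.1205 [0.5266 0.1577 0.208 ]
0.216 0.1137 [0.5275 0.1621 0.216 ]
0.221 0.1095 [0.5281 0.1648 0.221 ]
0.23 0.1019 [0.5292 0.1698 0.23  ]
```

The open fingertips stand about 13 mm behind the TCP, so I'm aiming for TCP z ≈ 0.046. That puts the tips about 5 mm above the deck at 64 mm opening.

Emit:
{"fn": "step_arm", "kwargs": {"deltas": [[-1,[0,0.02,-0.6],[0,0,0]],[-1,[0,0,-0.6],[0,0,0]],[-1,[0,0,-0.6],[0,0,0]],[-1,[0,0,-0.6],[0,0,0]],[-1,[0,0,-0.6],[0,0,0]],[-1,[0,0,-0.6],[0,0,0]],[-1,[0,0,-0.6],[0,0,0]],[-1,[0,0,-0.6],[0,0,0]],[-1,[0,0,-0.15],[0,0,0]],[-1,[0,0,-0.15],[0,0,0]],[-1,[0,0,-0.15],[0,0,0]],[-1,[0,0,-0.1],[0,0,0]],[-1,[0,0,0],[0,0,0]]], "squeeze": 25}}

```text
time_s: 14.58
tool_pos: [0.5265, 0.1643, 0.0474]
tcp_rot: [0.779, 0.628, 0.0, 0.0]
ft_force: [0.2, -0.4, -0.6]
grip_width: 0.999
gripper_force: 0.0
```

No contact. Closing.

Emit:
{"fn": "step_arm", "kwargs": {"deltas": [[1,[0,0,0],[0,0,0]],[1,[0,0,0],[0,0,0]],[1,[0,0,0],[0,0,0]],[1,[0,0,0],[0,0,0]]]}}

```text
time_s: 15.08
tool_pos: [0.5251, 0.1647, 0.0479]
tcp_rot: [0.778, 0.628, -0.001, -0.001]
ft_force: [-8.0, 0.5, 8.7]
grip_width: 0.85
gripper_force: 27.4
```

Run:
```python
from h import *
snap('wrist','w3');o=get_obs();print(o['tool_pos'].round(4),o['ft_force'],o['grip_width'])
```

```text
[0.5252 0.1647 0.0479] [-9.11043486  1.38494714  9.50717561] 0.8523508186535503
```

View pics/w3.png

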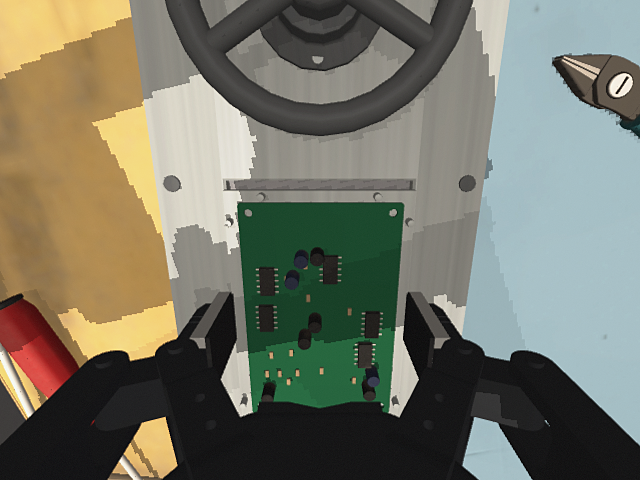

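The fingers stopped at about 72 mm with an upward force of 9 N. In the image the tips are at about (234,292) and (407,292), clear of the board edges at 243 and 398. So the tips have swung down onto the deck. I'll open, rise about 5.5 mm and close again.

Emit:
{"fn": "step_arm", "kwargs": {"deltas": [[-1,[0,0,0],[0,0,0]],[-1,[0,0,0.1],[0,0,0]],[-1,[0,0,0.1],[0,0,0]],[-1,[0,0,0],[0,0,0]],[1,[0,0,0],[0,0,0]],[1,[0,0,0],[0,0,0]],[1,[0,0,0],[0,0,0]],[1,[0,0,0],[0,0,0]],[1,[0,0,0],[0,0,0]]]}}

```text
time_s: 16.25
tool_pos: [0.5272, 0.1647, 0.0557]
tcp_rot: [0.778, 0.628, 0.001, 0.0]
ft_force: [-7.8, 0.1, 18.1]
grip_width: 0.732
gripper_force: 32.8
```

Run:
```python
from h import *
snap('wrist','w4');o=get_obs();print(o['tool_pos'].round(4),o['ft_force'],o['grip_width'])
```

```text
[0.5272 0.1647 0.0557] [-7.51662367 -0.13575184 17.90942556] 0.7309042335486262
```

View pics/w4.png

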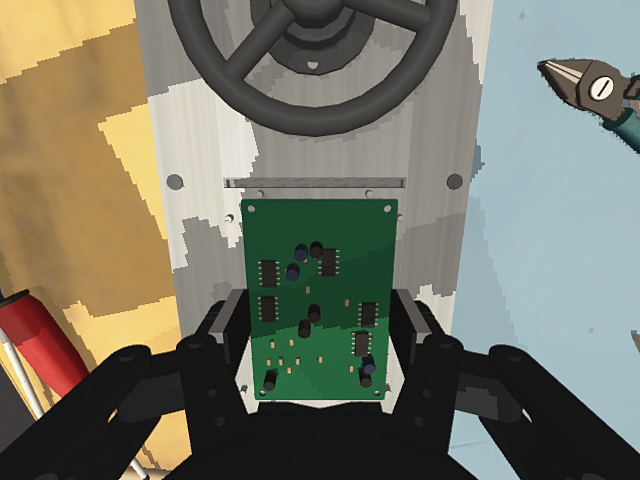

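Now the width is about 62–63 mm and the pads touch both board edges, at about x 248 and 392. Lifting gently.

Emit:
{"fn": "step_arm", "kwargs": {"deltas": [[1,[0,0,0.05],[0,0,0]],[1,[0,0,0.1],[0,0,0]],[1,[0,0,0.1],[0,0,0]],[1,[0,0,0.1],[0,0,0]],[1,[0,0,0.15],[0,0,0]],[1,[0,0,0.15],[0,0,0]],[1,[0,0,0],[0,0,0]]]}}

```text
time_s: 17.18
tool_pos: [0.5269, 0.1644, 0.0736]
tcp_rot: [0.779, 0.628, 0.0, 0.0]
ft_force: [0.2, 0.2, -0.7]
grip_width: 0.73
gripper_force: 27.5
```

Run:
```python
from h import *
snap('wrist','w5');snap('scene','s5');o=get_obs();print(o['tool_pos'].round(4),o['ft_force'],o['grip_width'],o['tcp_rot'].round(4))
a=cv2.resize(cv2.imread('pics/w5.png')[100:460,140:500],(480,480));b=cv2.resize(cv2.imread('pics/s5.png')[180:260,235:285],(300,480),interpolation=cv2.INTER_CUBIC)
cv2.imwrite('pics/c5.png',np.hstack([a,b]))
```

```text
[0.5265 0.1643 0.073 ] [-0.97066037 -0.56167792 -0.98816498] 0.727422333212759 [7.785e-01 6.276e-01 1.000e-04 0.000e+00]
```

View pics/c5.png

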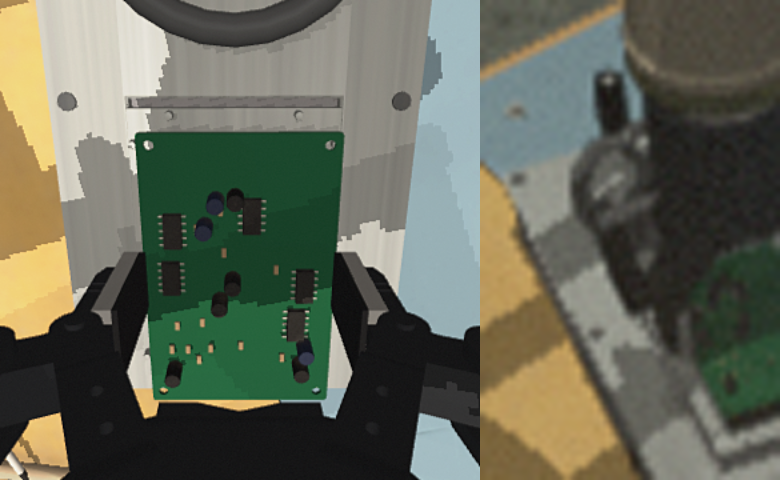

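The board is in the grip and rising off the frame, and it looks level. Raising to the final height.

Emit:
{"fn": "step_arm", "kwargs": {"deltas": [[1,[0,0,0.1],[0,0,0]],[1,[0,0,0.2],[0,0,0]],[1,[0,0,0.3],[0,0,0]],[1,[0,0,0.3],[0,0,0]],[1,[0,0,0.3],[0,0,0]],[1,[0,0,0.3],[0,0,0]],[1,[0,0,0.3],[0,0,0]],[1,[0,0,0.3],[0,0,0]],[1,[0,0,0.3],[0,0,0]],[1,[0,0,0.3],[0,0,0]],[1,[0,0,0.3],[0,0,0]],[1,[0,0,0.2],[0,0,0]],[1,[0,0,0.2],[0,0,0]],[1,[0,0,0.1],[0,0,0]],[1,[0,0,0],[0,0,0]],[1,[0,0,0],[0,0,0]],[1,[0,0,0],[0,0,0]],[1,[0,0,0],[0,0,0]]]}}

```text
time_s: 19.52
tool_pos: [0.5264, 0.1643, 0.1777]
tcp_rot: [0.779, 0.628, -0.0, -0.0]
ft_force: [-1.0, -0.9, -0.5]
grip_width: 0.727
gripper_force: 27.5
```

Run:
```python
from h import *
from scipy.optimize import least_squares
snap('wrist','w6');o=get_obs();print(o['tool_pos'].round(4),o['ft_force'],o['grip_width'],o['gripper_force'],abs(o['dq']).max())
for n in('w5','w6'):
  c=np.load(f'pics/{n}.npz');h=cv2.cvtColor(c['frame'],cv2.COLOR_RGB2HSV)
  m=cv2.inRange(h,(50,90,30),(80,255,255));m[:,:230]=0;m[:,420:]=0;m[:180]=0
  m=cv2.morphologyEx(cv2.morphologyEx(m,cv2.MORPH_CLOSE,np.ones((9,9))),cv2.MORPH_OPEN,np.ones((3,3)))
  cn=max(cv2.findContours(m,0,2)[0],key=cv2.contourArea)
  r=cv2.approxPolyDP(cv2.convexHull(cn),6,True).reshape(-1,2).astype(float)
  s=r.sum(1);d=r[:,0]-r[:,1]
  q=np.array([r[d.argmax()],r[s.argmax()],r[d.argmin()],r[s.argmin()]])
  def f(p):
    R=cv2.Rodrigues(np.array([0,0,p[3]]))[0]@cv2.Rodrigues(np.array([p[4],p[5],0]))[0]
    return (proj(n,[p[:3]+R@[a*.032,b*.05,0] for a,b in((1,1),(1,-1),(-1,-1),(-1,1))])-q).ravel()
  s=least_squares(f,[.5262,.1635,.15,-.214,0,0],x_scale=[.01,.01,.01,.1,.1,.1]);print(n,len(r),q.tolist(),s.x.round(4),s.fun.round(1))
```

```text
[0.5264 0.1643 0.1777] [-0.46325815 -0.01665132 -0.1590406 ] 0.7313800135736277 27.48385727405548 0.0027523683012908437
w5 4 [[396.0, 200.0], [384.0, 398.0], [256.0, 399.0], [241.0, 201.0]] [ 0.5273  0.1622  0.0781 -0.2061 -0.0057  0.0015] [-0.  -0.   0.1 -0.  -0.1 -0.   0.   0.1]
w6 4 [[396.0, 200.0], [384.0, 398.0], [256.0, 399.0], [241.0, 201.0]] [ 0.5267  0.1621  0.1822 -0.2061 -0.0062  0.0028] [-0.  -0.   0.1 -0.  -0.1 -0.   0.   0.1]
```

The board is level within 0.4°, its underside is about 13 cm above the deck, and it is still. Handing in.

```bash
python3 -c "
from workcell import *
print(finish_job())"
```

```text
the job is handed in; nothing more can be done
None
```

I wound the wheel one full turn clockwise to its stop and lifted the board by its long edges; it is now held level and still about 13 cm above the deck. The job is handed in, with no result shown. On the first try at gripping the board the fingertips touched the deck with about 9 N, so I raised the gripper and closed again.

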